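Fetch the roller carriage from the crowded drawer

ROBOT

A 7-joint arm with a two-finger parallel gripper is mounted at the origin on the work surface. World frame = base frame: x ahead of the robot, y to its left, z up, the work surface at z = 0. Lengths are in m, angles in rad, forces in N, time in s.
With the tool pointing down it reaches from about 0.4 to 0.85 m from the base axis. Payload 10.4 kg.
Tool frame: the origin (TCP) lies between the finger pads; the fingertips stand 11 mm ahead of it and the grasp point (between the pads) lies 8 mm behind it; z points along the fingers, y is the direction in which the jaws open and shut (so a half turn about z gives the same grasp; the last joint's range is limited). The gripper opens to 87 mm and grips with 3 to 60 N. Pads are 19 mm wide; open, the fingers measure 117 mm over their backs; the gripper's body (75 mm by 190 mm) begins 51 mm behind the grasp point.
Start: joints at [-1.373, 0.332, -0.065, 1.46, 0.022, 1.35, -0.088], TCP at [0.137, 0.61, 0.234] pointing down, gripper open.
Joint ranges: [-2.6, 2.6], [-0.5, 2.12], [-1.47, 1.34], [0.16, 2.42], [-1.27, 4.41], [0.06, 2.06], [-2.6, 2.6]. Speed limits (rad/s): [2.22, 2.22, 2.79, 2.79, 3.14, 3.14, 3.14].

INTERFACE

Orientations are given as a unit quaternion [x, y, z, w].
In Python, from bench import r, eyes gives the robot as it stands.
- The arm moves only by the shell command python3 -m inch 'ROWS' [FORCE]. ROWS is a JSON object of lists of equal length, an entry for each row: "translation": the shift along the world's x, y, z scaled (see below), a list of three; "rot": the turn, a rotation vector about the world's x, y, z scaled (see below), a list of three; "jaw": the finger opening in mm, from 0 to 87. In form: {"translation": [[tx, ty, tz], ...], "rot": [[ax, ay, az], ...], "jaw": [jaw, ...]}. A call has 1 to 20 rows; each row is the pose to reach, as a shift and turn from the pose measured when the call began; what a row does not reach only later rows make up. The controller multiplies each number of a shift by 100 mm and each number of a turn by 60 degrees. A row lasts 1/10 s, in which the tool goes at most 50 mm and 8.59 degrees, less where a joint would pass 70% of its speed; a pose out of reach is approached as far as the arm can. A call with a number of a shift or a turn outside -1 to 1 is refused whole. A call with a gripper value outside its range is refused whole. The fingers move at their own pace and stop on an object; FORCE is the grip in N (left out, the last holds). Time passes only in rows, so rows that repeat a pose let the fingers close. It gives the time, the measured TCP pose, the force and the opening at its end, in the units of the state.
- r.read_state(): the state, without advancing time (a new reading comes with each control period).
- eyes.camera(name): name is "scene" or "top" or "wrist"; returns the picture (400x640x3 uint8, blue, green, red); there is no depth.
- eyes.calibration(name): a dict with "fx", "fy", "cx", "cy" (pixels), "distortion" ([k1, k2, p1, p2, k3] as OpenCV has them; the pictures are not rectified), "R" (3x3) and "t" (3): a world point X has camera coordinates R X + t; the wrist camera has in their place "hand_eye" (4x4, takes a point from camera to tool coordinates, whose origin is the TCP and whose axes are the flange's). Camera axes: x right, y down, z forward; pixel columns grow to the right and rows downward; lengths in m; the calibration is good to about 2 mm. A picture is of the moment at which its call begins: read the wrist's pose just before it. calibration takes no time and is no camera call.
- r.close_job(): hands the job in, once; it reports no verdict.
The state is a dict: "time": time; "joint_positions": joint angles; "joint_vel": joint speeds; "joint_torque": joint torques, N m; "ee_pos": TCP position; "eef_rot": TCP orientation; "ft_force": force on the tool from outside, world axes, zero at the start; "torque": the same for the moment, N m; "width": finger opening in m.
Only numpy, scipy, OpenCV 4.12 (cv2) and the standard library are available. Lean on these libraries where they do the work, as an engineer would, in place of code of your own. Each camera call takes 0.05 s, during which the arm holds its last target. There are 200 camera calls.

TASK

Stand the cream switch body and the rusty lock tongue that crowd the square brass roller carriage in the drawer upright on the rubber mat, and only when both are there lift the carriage out and set it down flat in the square bed of the opened lock case (not the one with the round bed). Then put the switch body and the lock tongue back upright in the drawer, each where it stood at the start, and leave the two copper earth lugs alone.

Things in the scene. Friction and masses are not known exactly. Their poses are not given: they have to be found in the camera images.
- carriage: square brass roller carriage, four small steel studs on top: block 46 x 46 mm, 36 mm high, about 0.3 kg, flat on the drawer floor. Origin: centre of its underside; sides along its x and y. About 10 mm from the cross partition behind it (+x) and from the switch body and lock tongue at its y sides: too little for a finger until those are cleared; then grip it across its y sides.
- switch: cream bakelite switch body standing upright, 80 mm high, about 0.15 kg: foot 46 x 46 mm, 12 mm high, above it a body 40 mm (its x) by 34 mm (its y). Stands left or right of the carriage. Grip its upper part, above the drawer walls and the carriage. Origin: centre of its underside, z up.
- tongue: rusty steel lock tongue standing upright, 80 mm high, about 0.25 kg: foot plate 46 x 46 mm, 10 mm high, above it a flat bar 36 mm (its x) by 18 mm (its y). Stands at the carriage's other side. Grip its upper part. Origin: centre of its underside, z up.
- drawer: fixed pine drawer half out of a low chest. Origin on the counter under the front compartment's middle; x into the chest. Floor top 8 mm up. Front compartment inside x -60..60, y -118..118 mm; sides 45 mm high, 10 thick; front board 52 mm high, x -72..-60, knob to -92; partition 40 mm high, x 60..68; rear compartment (lugs) to x 135; chest x 135..305, y -155..155, 85 mm high.
- mat: black rubber mat, the side area for cleared parts: 150 mm (its x) by 170 mm (its y), 3 mm thick, fixed flat on the counter. Origin at the centre of its underside. There is room for both parts side by side along its y.
- case_square: opened lock case with the SQUARE bed: grey plate 110 x 110 mm, 9 mm high, fixed, with a 66 x 66 mm square bed, sides parallel to its x and y, whose dark floor is 4 mm above the counter (rim 5 mm above that floor). Origin at the centre of its underside, under the bed's centre.
- case_round: opened lock case with the ROUND bed, not wanted: grey plate 110 x 110 mm, 9 mm high, fixed, with a round bed 68 mm across. Origin at the centre of its underside.
- lug0: copper earth lug, 54 mm long (its y), 18 mm wide, 12 mm high, lying in the drawer's rear compartment; leave alone. Origin under its middle.
- lug1: second copper earth lug, same shape, also in the rear compartment; leave alone. Origin under its middle.
Things that resemble listed ones, but are neither listed nor needed, are in the scene too. What is shaped like the tongue but blue or pink is not meant.

How it is judged:
On the way, in this order (a step that is already met when the one before it is completed fails the run):
1. switch body and lock tongue both stand upright on the mat, released, while the carriage is still where it was in the drawer (x of switch in the frame of mat between -0.075 and 0.075 m and y of switch in the frame of mat between -0.085 and 0.085 m and height (world z) of each of switch, tongue below 0.008 m and angle between each of switch, tongue's own z axis and vertical below 0.15 rad and contact force between the fingers and switch below 0.2 N and x of tongue in the frame of mat between -0.075 and 0.075 m and y of tongue in the frame of mat between -0.085 and 0.085 m and contact force between the fingers and tongue below 0.2 N and distance of carriage from where it was at the start of the episode below 0.025 m), for 0.2 s.
2. the carriage lies flat in the square bed, released, while switch body and tongue are still on the mat (horizontal distance between carriage and case_square below 0.016 m and z of carriage in the frame of case_square below 0.0075 m and angle between carriage's own z axis and vertical below 0.1 rad and contact force between the fingers and carriage below 0.2 N and x of switch in the frame of mat between -0.075 and 0.075 m and y of switch in the frame of mat between -0.085 and 0.085 m and height (world z) of each of switch, tongue below 0.008 m and angle between each of switch, tongue's own z axis and vertical below 0.15 rad and contact force between the fingers and switch below 0.2 N and x of tongue in the frame of mat between -0.075 and 0.075 m and y of tongue in the frame of mat between -0.085 and 0.085 m and contact force between the fingers and tongue below 0.2 N), for 0.2 s.
At the end, for the whole second after the job is handed in: The carriage lies flat in the square bed (centre within 16 mm, underside on the bed's floor), switch body and lock tongue stand upright in the drawer within 15 mm of where each stood at the start, all released and at rest (horizontal distance between carriage and case_square below 0.016 m and z of carriage in the frame of case_square below 0.0075 m and angle between carriage's own z axis and vertical below 0.1 rad and contact force between the fingers and carriage below 0.2 N and distance of each of switch, tongue from where it was at the start of the episode below 0.015 m and angle between each of switch, tongue's own z axis and vertical below 0.15 rad and contact force between the fingers and switch below 0.2 N and contact force between the fingers and tongue below 0.2 N and linear speed of each of switch, tongue, carriage below 0.02 m/s); the robot touches nothing.
It fails at once if a copper earth lug is shifted by more than 20 mm (distance of any of lug0, lug1 from where it was at the start of the episode above 0.02 m).
It also fails if it takes over 128 s, if anything falls off the work surface, if the arm or the gripper's body presses on something with over 40 N, if the wrist force passes 120 N, or if a joint passes its speed limit or range.

## Working session

There is one attempt and no reset: what is moved stays moved. The work goes in short steps, Python scripts to look and compute and a shell command to move; the robot and the scene stay as the last step left them, time stands still between calls to the robot, and variables do not carry over. Pictures are saved under pics/ and viewed, about 12 in all and at most 16, crops included, and the job is handed in when it is done.

```bash
ls; mkdir -p pics; python3 - <<'E'
from bench import r, eyes
import cv2, json
s=r.read_state(); print({k:s[k] for k in("time","ee_pos","eef_rot","ft_force","width")})
for n in("scene","top"):
    im=eyes.camera(n); cv2.imwrite(f"pics/{n}0.png",im)
for n in("scene","top","wrist"):
    c=eyes.calibration(n); print(n,{k:(v.tolist() if hasattr(v,'tolist') else v) for k,v in c.items()})
E
```

```text
pics
{'time': 0.0, 'ee_pos': array([0.13678517, 0.60947848, 0.2327462 ]), 'eef_rot': array([ 1.10159567e-01,  9.93913669e-01, -6.96971311e-04, -5.08715167e-05]), 'ft_force': array([0.48617745, 0.55984669, 0.70008075]), 'width': 0.08720284001619331}
scene {'fx': 366.3804917812389, 'fy': 366.3804917812389, 'cx': 326.47084094447166, 'cy': 200.84964913263332, 'distortion': [-0.052209333759857146, 0.0, 0.0, 0.0, 0.0], 'R': [[0.8568795671414936, 0.5154413151401428, 0.008812381176885322], [0.3872309884229203, -0.6322676985562261, -0.6710363022724041], [-0.34030805018455673, 0.5784097233008909, -0.7413721217921351]], 't': [-0.4685739649024432, -0.20148713356751702, 0.9903956215560554]}
top {'fx': 513.4366407563477, 'fy': 513.4366407563477, 'cx': 316.2298678633607, 'cy': 198.25325907302522, 'distortion': [-0.1515943508517773, 0.0, 0.0, 0.0, 0.0], 'R': [[-0.02416247849016927, -0.999702315415897, -0.0033845509755409085], [-0.9960618904346309, 0.024363101298720272, -0.08524757896209133], [0.08530466023027006, 0.0013114294499590954, -0.9963540510761202]], 't': [0.016685169328283428, 0.5753220622676751, 1.313469131593395]}
wrist {'fx': 284.67338990822265, 'fy': 284.67338990822265, 'cx': 318.8779376997249, 'cy': 205.69133224388963, 'distortion': [0.009441632413793912, 0.0, 0.0, 0.0, 0.0], 'hand_eye': [[0.00016849356753238974, -0.9626557450852534, -0.270728439703463, 0.0734443844287119], [0.9999998281025355, 1.0157709649861687e-05, 0.0005862522651525798, 0.0006101505453993683], [-0.0005616091302339058, -0.2707284919456666, 0.9626555813186815, -0.1523029601810171], [0.0, 0.0, 0.0, 1.0]]}
```

View pics/top0.png

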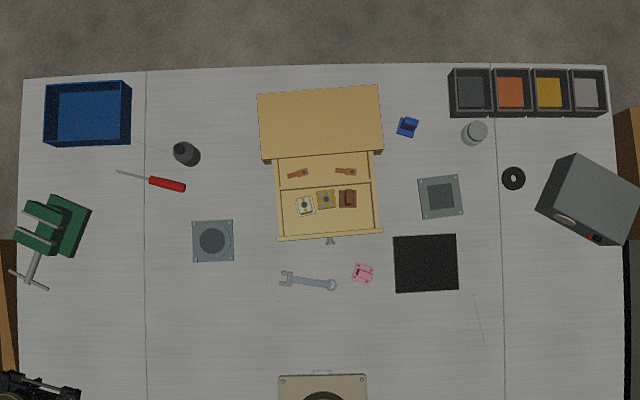

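View pics/scene0.png

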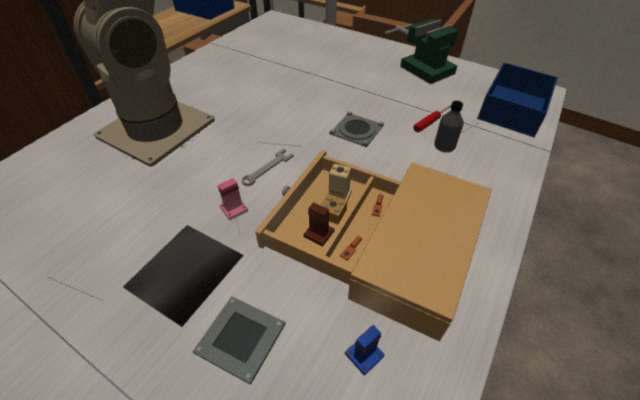

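Top view: the switch is at about (305,205), the carriage (326,199) and the rusty tongue (347,198). The mat is at (426,263), the square case (440,196) and the round case (212,241), which I don't want. Things shaped like the tongue are pink (362,272) and blue (407,126), both unwanted. Next is a close crop to check the choice and measure corners.

```bash
python3 - <<'E'
import cv2
im=cv2.imread("pics/top0.png")
def crop(n,x0,x1,y0,y1,f):
    c=cv2.resize(im[y0:y1,x0:x1],None,fx=f,fy=f,interpolation=cv2.INTER_CUBIC)
    c=cv2.convertScaleAbs(c,alpha=1.3)
    for x in range((x0+9)//10*10,x1,10):
        cv2.line(c,((x-x0)*f,0),((x-x0)*f,6),(0,0,255),1); cv2.putText(c,str(x),((x-x0)*f+2,14),0,.35,(0,0,255),1)
    for y in range((y0+9)//10*10,y1,10):
        cv2.line(c,(0,(y-y0)*f),(6,(y-y0)*f),(0,0,255),1); cv2.putText(c,str(y),(8,(y-y0)*f+4),0,.35,(0,0,255),1)
    cv2.imwrite(f"pics/{n}.png",c)
crop("dr",270,390,150,245,6); 
crop("mc",385,470,165,300,4)
E
```

```text
(no output)
```

View pics/dr.png

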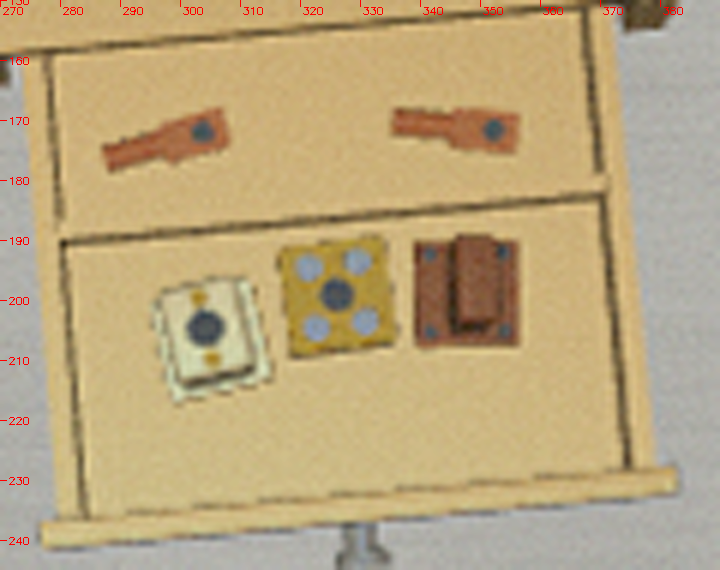

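View pics/mc.png

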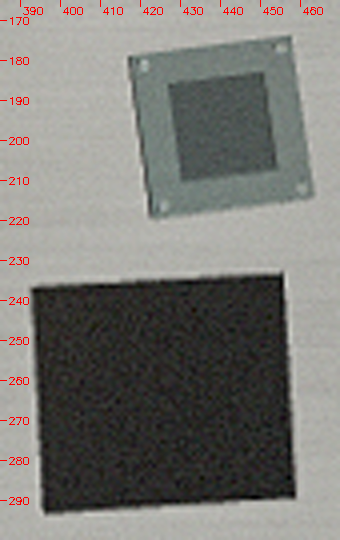

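The crops confirm the choice: cream switch on the left, brass carriage with four studs in the middle, brown tongue on the right, all turned differently. Now I'll turn corners into poses.

```bash
cat > h.py <<'E'
import numpy as np, cv2
from scipy.spatial.transform import Rotation as Ro
from bench import r, eyes
def ray(px,name,pose=None):
    c=eyes.calibration(name); K=np.array([[c['fx'],0,c['cx']],[0,c['fy'],c['cy']],[0,0,1]])
    u=cv2.undistortPoints(np.array(px,float).reshape(-1,1,2),K,np.array(c['distortion'])).reshape(-1,2)
    d=np.c_[u,np.ones(len(u))]
    if name=='wrist':
        H=np.array(c['hand_eye']); R=Ro.from_quat(pose[1]).as_matrix()
        return R@H[:3,3]+pose[0], d@(R@H[:3,:3]).T
    R=np.array(c['R']); return -R.T@np.array(c['t']), d@R
def world(px,z,name='top',pose=None):
    o,d=ray(px,name,pose); return (o+d*((z-o[2])/d[:,2])[:,None])[:,:2]
def quad(px,z,name='top',pose=None):
    p=world(px,z,name,pose); # corners in picture order TL,TR,BR,BL
    e=[p[i]-p[i-1] for i in range(4)]
    a=np.degrees([np.arctan2(v[1],v[0]) for v in e]); a=(a+45)%90-45
    return p.mean(0).round(4),a.round(1),np.round([np.linalg.norm(v)*1e3 for v in e],1)
def project(P,name,pose=None):
    c=eyes.calibration(name); K=np.array([[c['fx'],0,c['cx']],[0,c['fy'],c['cy']],[0,0,1]])
    if name=='wrist':
        H=np.array(c['hand_eye']); R0=Ro.from_quat(pose[1]).as_matrix()
        R=(R0@H[:3,:3]).T; t=-R@(R0@H[:3,3]+pose[0])
    else: R,t=np.array(c['R']),np.array(c['t'])
    return cv2.projectPoints(np.array(P,float),cv2.Rodrigues(R)[0],t,K,np.array(c['distortion']))[0].reshape(-1,2)
E
python3 - <<'E'
from h import *
f=lambda q,s,o:[(x/s+o[0]-0*.5,y/s+o[1]) for x,y in q]
D=(270,150);M=(385,165)
for n,q,z,s,o in [("switch foot",[(152,297),(248,275),(272,378),(178,402)],.020,6,D),
 ("switch top",[(160,290),(238,277),(257,370),(182,383)],.088,6,D),
 ("carriage",[(277,247),(387,236),(399,345),(290,357)],.044,6,D),
 ("tongue foot",[(414,240),(519,240),(520,346),(414,346)],.018,6,D),
 ("tongue bar",[(455,234),(495,234),(496,322),(453,322)],.088,6,D),
 ("drawer inner",[(62,240),(602,196),(630,468),(84,518)],.008,6,D),
 ("mat",[(31,288),(283,274),(296,497),(44,513)],.003,4,M),
 ("case",[(128,56),(291,37),(314,197),(151,218)],.009,4,M),
 ("bed",[(168,84),(265,72),(277,170),(182,182)],.006,4,M)]:
    print(n,*quad(f(q,s,o),z))
E
```

```text
switch foot [0.5555 0.0315] [12.7 11.6 11.7 13. ] [47.2 42.9 46.2 42.2]
switch top [0.5541 0.0312] [12.1  8.1 10.2  8.5] [39.6 32.7 39.3 31.4]
carriage [ 0.5704 -0.0233] [5.3 4.3 4.7 4.9] [47.6 47.4 47.1 46.9]
tongue foot [ 0.5726 -0.0799] [-1.6 -1.4 -1.2 -1.4] [46.4 46.  46.5 46.3]
tongue bar [ 0.5729 -0.0792] [-3.  -1.4 -1.1 -1.4] [36.6 16.6 36.6 17.8]
drawer inner [ 0.5474 -0.0262] [3.4 3.3 4.  3.8] [122.7 239.1 120.5 240.3]
mat [ 0.3979 -0.2835] [1.6 1.5 1.3 1.5] [148.1 169.6 148.1 169. ]
case [ 0.573  -0.3274] [5.8 5.3 5.6 5.6] [108.6 111.6 108.  111.2]
bed [ 0.5731 -0.3293] [5.8 5.7 4.4 5.6] [65.9 66.6 66.  65. ]
```

```bash
python3 -m inch '{"translation":[[0.35,-0.48,0],[0.7,-0.96,0],[0.7,-0.96,0],[0.7,-0.96,0]],"rot":[[0,0,0.1],[0,0,0.2],[0,0,0.3],[0,0,0.4]],"jaw":[87,87,87,87]}' 20
python3 -m inch '{"translation":[[0.35,-0.48,0],[0.7,-0.96,0],[0.7,-0.96,0],[0.7,-0.96,0]],"rot":[[0,0,0],[0,0,0],[0,0,0],[0,0,0]],"jaw":[87,87,87,87]}'
python3 -c "
from h import *
s=r.read_state();print(s['joint_positions'].round(2),s['ee_pos'],Ro.from_quat(s['eef_rot']).as_matrix().round(3))"
```

```text
time: 0.5
ee_pos: [0.2099, 0.5108, 0.2329]
eef_rot: [-0.098, 0.995, -0.001, 0.001]
ft_force: [-0.3, 0.8, 0.4]
width: 0.0869
time: 0.9
ee_pos: [0.2826, 0.4117, 0.233]
eef_rot: [-0.096, 0.995, -0.001, 0.001]
ft_force: [0.4, -0.6, -0.7]
width: 0.0872
[-1.08  0.06  0.02  1.79  0.    1.3   0.7 ] [0.28264639 0.41173441 0.2329662 ] [[-0.982 -0.19   0.002]
 [-0.19   0.982 -0.003]
 [-0.001 -0.003 -1.   ]]
```

```bash
M='pass'; python3 -m inch '{"translation":[[0.34,-0.475,0],[0.68,-0.95,0],[0.68,-0.95,0]],"rot":[[0,0,0],[0,0,0],[0,0,0]],"jaw":[87,87,87]}'
python3 -m inch '{"translation":[[0.34,-0.475,0],[0.68,-0.95,0],[0.68,-0.95,0]],"rot":[[0,0,0],[0,0,0],[0,0,0]],"jaw":[87,87,87]}'
python3 -m inch '{"translation":[[0.34,-0.475,0],[0.68,-0.95,0],[0.68,-0.95,0]],"rot":[[0,0,0],[0,0,0],[0,0,0]],"jaw":[87,87,87]}'
python3 -m inch '{"translation":[[0.2,-0.475,0],[0.4,-0.95,0],[0.4,-0.95,0],[0.4,-0.95,0]],"rot":[[0,0,0],[0,0,0],[0,0,0],[0,0,0]],"jaw":[87,87,87,87]}'
python3 - <<'E'
from h import *
s=r.read_state();print(s['joint_positions'].round(2),s['ee_pos'],s['eef_rot']); np.save('w1.npy',np.r_[s['ee_pos'],s['eef_rot']])
im=eyes.camera('wrist');cv2.imwrite('pics/w1raw.png',im)
f=1.25;im=cv2.resize(im,None,fx=f,fy=f,interpolation=cv2.INTER_CUBIC);im=cv2.convertScaleAbs(im,alpha=1.3);cv2.imwrite('pics/w1.png',im)
E
```

```text
time: 1.2
ee_pos: [0.3527, 0.3136, 0.2329]
eef_rot: [-0.094, 0.996, -0.002, 0.001]
ft_force: [-0.0, -0.7, 0.2]
width: 0.0868
time: 1.5
ee_pos: [0.4226, 0.2151, 0.2328]
eef_rot: [-0.092, 0.996, -0.002, 0.001]
ft_force: [-0.2, 1.2, 0.1]
width: 0.0868
time: 1.8
ee_pos: [0.4925, 0.1165, 0.2328]
eef_rot: [-0.09, 0.996, -0.003, 0.001]
ft_force: [0.9, 1.5, 0.2]
width: 0.0867
time: 2.2
ee_pos: [0.5328, 0.0206, 0.2325]
eef_rot: [-0.089, 0.996, -0.003, 0.001]
ft_force: [0.4, 0.6, -0.6]
width: 0.0875
[-0.58  0.13  0.49  1.73 -0.05  1.3   1.67] [0.53282431 0.02057854 0.23253734] [-0.08857226  0.99606371 -0.00322621  0.00127462]
```

View pics/w1.png

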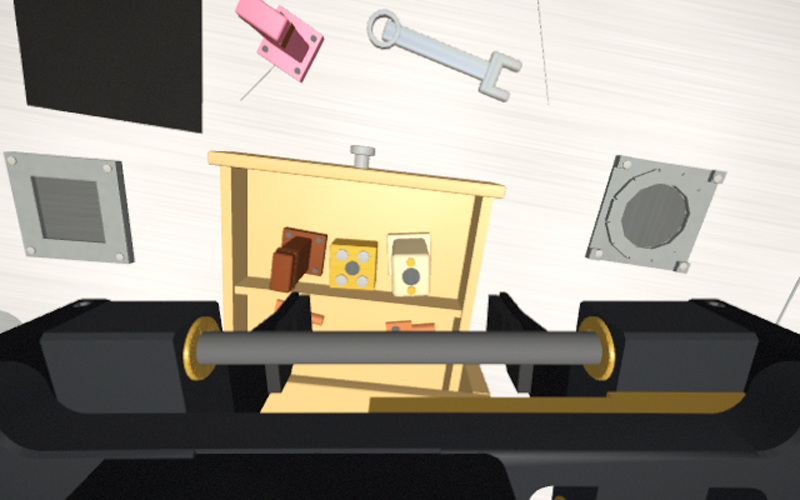

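Wrist picture: tongue at (300,255), carriage (353,265), switch (410,268), square case (68,207), lugs at (300,315) and (410,328). I'll enlarge the trio to compare with the top view.

```bash
python3 - <<'E'
from h import *
w=np.load('w1.npy');P=(w[:3],w[3:]); print(Ro.from_quat(w[3:]).as_matrix()[:2,1])
im=cv2.imread('pics/w1raw.png');x0,y0,f=205,175,5
c=cv2.resize(im[y0:250,x0:355],None,fx=f,fy=f,interpolation=cv2.INTER_CUBIC)
def box(cx,cy,a,sx,sy,z,col):
    a=np.radians(a);q=[(cx+u*sx*np.cos(a)-v*sy*np.sin(a),cy+u*sx*np.sin(a)+v*sy*np.cos(a),z) for u,v in((.5,.5),(.5,-.5),(-.5,-.5),(-.5,.5))]
    p=(project(q,'wrist',P)-(x0,y0))*f+f/2; cv2.polylines(c,[p.round().astype(int)],True,col,1)
box(.555,.0315,11,.046,.046,.020,(0,0,255)); box(.555,.0315,11,.040,.034,.088,(0,0,255))
box(.5704,-.0233,4.8,.046,.046,.044,(255,0,0))
box(.5727,-.0795,-1.4,.046,.046,.018,(0,255,0)); box(.5727,-.0795,-1.4,.036,.018,.088,(0,255,0))
cv2.imwrite('pics/w1c.png',c)
E
```

```text
[-0.176439    0.98428909]
```

View pics/w1c.png

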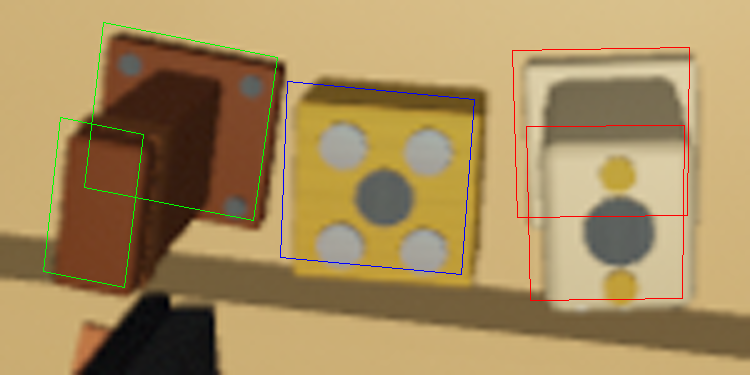

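The projections of the top estimates agree in shape and yaw, and are a uniform ~2–3 mm off (+x, +y). I'll split the difference and go for the switch.

```bash
python3 -m inch '{"translation":[[0.12,0.06,-0.2],[0.24,0.12,-0.6],[0.24,0.12,-0.95],[0.24,0.12,-0.95],[0.24,0.12,-0.95]],"rot":[[0,0,0.02],[0,0,0.02],[0,0,0.02],[0,0,0.02],[0,0,0.02]],"jaw":[87,75,65,65,65]}' 25
python3 -c "
from h import *
s=r.read_state();print(s['ee_pos'],Ro.from_quat(s['eef_rot']).as_matrix().round(4).tolist())"
```

```text
time: 2.75
ee_pos: [0.5561, 0.0359, 0.138]
eef_rot: [-0.101, 0.995, -0.003, 0.001]
ft_force: [-0.4, 0.0, 0.8]
width: 0.0674
[0.55606945 0.03592426 0.13803663] [[-0.9795, -0.2016, 0.002], [-0.2016, 0.9795, -0.0053], [-0.0009, -0.0056, -1.0]]
```

```bash
python3 -m inch '{"translation":[[0,-0.03,-0.25],[0,-0.03,-0.5],[0,-0.03,-0.73],[0,-0.03,-0.73],[0,-0.03,-0.73],[0,-0.03,-0.73],[0,-0.03,-0.73],[0,-0.03,-0.73],[0,-0.03,-0.73]],"rot":[[0,0,0],[0,0,0],[0,0,0],[0,0,0],[0,0,0],[0,0,0],[0,0,0],[0,0,0],[0,0,0]],"jaw":[65,65,65,65,65,20,20,20,20]}' 25
python3 -c "
from h import *
s=r.read_state();print(s['ee_pos'],s['width'],s['eef_rot'],s['joint_positions'].round(2))"
```

```text
time: 3.65
ee_pos: [0.5563, 0.033, 0.0655]
eef_rot: [-0.101, 0.995, -0.003, 0.001]
ft_force: [0.5, -0.5, 0.4]
width: 0.0405
[0.55632261 0.03298184 0.0655424 ] 0.04048684205646461 [-0.10130171  0.99485155 -0.00267168  0.00110077] [-0.53  0.36  0.45  1.85 -0.18  0.97  1.78]
```

```bash
python3 -m inch '{"translation":[[0,0,0],[0,0,0],[0,0,0.2],[0,0,0.5],[0,0,0.95],[0,0,0.95],[0,0,0.95]],"rot":[[0,0,0],[0,0,0],[0,0,0],[0,0,0],[0,0,0],[0,0,0],[0,0,0]],"jaw":[20,20,20,20,20,20,20]}' 25
python3 -m inch '{"translation":[[-0.2,-0.3,0],[-0.4,-0.6,0],[-0.5,-0.9,0],[-0.5,-0.9,0]],"rot":[[0,0,-0.07],[0,0,-0.14],[0,0,-0.2],[0,0,-0.2]],"jaw":[20,20,20,20]}'
python3 -m inch '{"translation":[[-0.2,-0.3,0],[-0.4,-0.6,0],[-0.5,-0.9,0],[-0.5,-0.9,0]],"rot":[[0,0,0],[0,0,0],[0,0,0],[0,0,0]],"jaw":[20,20,20,20]}'
python3 -c "
from h import *
s=r.read_state();print(s['ee_pos'],s['width'],s['eef_rot'],s['joint_positions'].round(2))"
```

```text
time: 4.35
ee_pos: [0.5566, 0.0331, 0.1611]
eef_rot: [-0.101, 0.995, -0.002, 0.002]
ft_force: [-1.3, 0.5, -1.8]
width: 0.0337
time: 4.75
ee_pos: [0.5047, -0.0619, 0.1602]
eef_rot: [0.008, 1.0, -0.003, 0.001]
ft_force: [0.6, -0.2, -1.5]
width: 0.0338
time: 5.15
ee_pos: [0.453, -0.1561, 0.1598]
eef_rot: [0.011, 1.0, -0.003, 0.0]
ft_force: [-0.7, 0.2, -1.7]
width: 0.0337
[ 0.45296209 -0.15611728  0.15979081] 0.03374835552871722 [ 1.05060609e-02  9.99938662e-01 -3.49135979e-03  3.26033662e-04] [-0.39  0.05  0.65  1.96 -0.03  1.13  1.82]
```

```bash
python3 -m inch '{"translation":[[-0.2,-0.4,0],[-0.43,-0.85,0],[-0.43,-0.85,0],[-0.43,-0.85,0],[-0.43,-0.85,-0.3],[-0.43,-0.85,-0.6],[-0.43,-0.85,-0.85],[-0.43,-0.85,-0.85]],"rot":[[0,0,0],[0,0,0],[0,0,0],[0,0,0],[0,0,0],[0,0,0],[0,0,0],[0,0,0]],"jaw":[20,20,20,20,20,20,20,20]}'
python3 -c "
from h import *
s=r.read_state();print(s['ee_pos'],s['width'],s['eef_rot'],s['joint_positions'].round(2))"
```

```text
time: 5.95
ee_pos: [0.4086, -0.2391, 0.0718]
eef_rot: [0.009, 1.0, -0.003, -0.003]
ft_force: [-1.0, -0.5, -0.8]
width: 0.0339
[ 0.40861825 -0.23906322  0.07181492] 0.033901553457595386 [ 0.00939989  0.9999478  -0.002991   -0.00266357] [-0.25  0.2   0.74  2.06 -0.15  0.94  2.12]
```

```bash
python3 -m inch '{"translation":[[0,0,-0.06],[0,0,-0.11],[0,0,-0.11],[0,0,-0.11]],"rot":[[0,0,0],[0,0,0],[0,0,0],[0,0,0]],"jaw":[20,20,20,20]}'
python3 -m inch '{"translation":[[0,0,0],[0,0,0],[0,0,0],[0,0,0.2],[0,0,0.5],[0,0,1],[0,0,1]],"rot":[[0,0,0],[0,0,0],[0,0,0],[0,0,0],[0,0,0],[0,0,0],[0,0,0]],"jaw":[65,65,65,65,65,65,65]}'
python3 -c "
from h import *
s=r.read_state();print(s['ee_pos'],s['width'],s['eef_rot'],s['joint_positions'].round(2))"
```

```text
time: 6.35
ee_pos: [0.4091, -0.2391, 0.0614]
eef_rot: [0.009, 1.0, -0.003, -0.002]
ft_force: [-0.1, -0.2, -1.5]
width: 0.0335
time: 7.05
ee_pos: [0.4118, -0.2408, 0.1668]
eef_rot: [0.01, 1.0, -0.004, 0.002]
ft_force: [-0.1, 0.3, -0.3]
width: 0.0648
[ 0.41175282 -0.24076498  0.16682545] 0.06475605856367668 [ 0.00976293  0.99994283 -0.00381752  0.00211072] [-0.31  0.03  0.76  1.97 -0.02  1.14  2.01]
```

```bash
python3 -m inch '{"translation":[[0.4,0.4,0],[0.81,0.81,0],[0.81,0.81,0],[0.81,0.81,0]],"rot":[[0,0,0],[0,0,0],[0,0,0],[0,0,0]],"jaw":[60,60,60,60]}'
python3 -m inch '{"translation":[[0.4,0.4,0],[0.81,0.81,0],[0.81,0.81,0],[0.81,0.81,0],[0.81,0.81,-0.4],[0.81,0.81,-0.4]],"rot":[[0,0,0],[0,0,0],[0,0,0],[0,0,0],[0,0,0],[0,0,0]],"jaw":[60,60,60,60,60,60]}'
python3 - <<'E'
from h import *
s=r.read_state();print(s['ee_pos'],s['width'],s['eef_rot'],s['joint_positions'].round(2))
cv2.imwrite('pics/t2.png',eyes.camera('top')); cv2.imwrite('pics/s2.png',eyes.camera('scene'))
E
```

```text
time: 7.45
ee_pos: [0.4941, -0.1575, 0.1664]
eef_rot: [0.008, 1.0, -0.004, 0.002]
ft_force: [-1.2, -0.6, -0.4]
width: 0.0601
time: 8.05
ee_pos: [0.5714, -0.0784, 0.1228]
eef_rot: [0.009, 1.0, -0.005, -0.002]
ft_force: [-0.8, 0.3, -0.6]
width: 0.06
[ 0.57139378 -0.07837281  0.12279771] 0.060000950614833556 [ 0.00875396  0.99995017 -0.00450163 -0.00166195] [-0.45  0.35  0.61  1.75 -0.21  1.11  1.78]
```

View pics/s2.png

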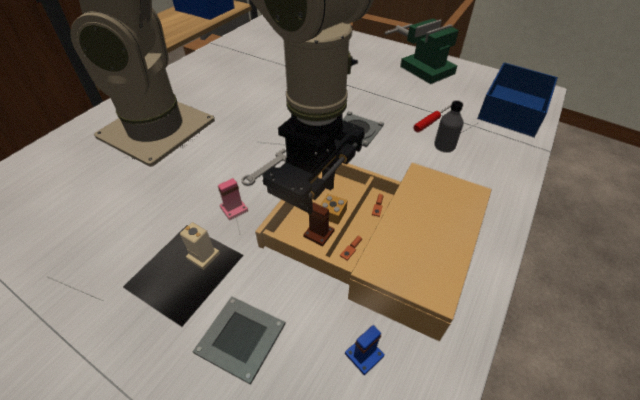

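The switch stands upright on the mat (200,245), and the tool is over the tongue. Now I'll grip it and lift.

```bash
python3 -m inch '{"translation":[[0.02,0,-0.3],[0.02,0,-0.58],[0.02,0,-0.58],[0.02,0,-0.58],[0.02,0,-0.58],[0.02,0,-0.58],[0.02,0,-0.58],[0.02,0,-0.58],[0.02,0,-0.58],[0.02,0,-0.58]],"rot":[[0,0,0],[0,0,0],[0,0,0],[0,0,0],[0,0,0],[0,0,0],[0,0,0],[0,0,0],[0,0,0],[0,0,0]],"jaw":[60,60,60,60,5,5,5,5,5,5]}' 30
python3 -c "
from h import *
s=r.read_state();print(s['ee_pos'],s['width'],s['eef_rot'],s['joint_positions'].round(2))"
python3 -m inch '{"translation":[[0,0,0],[0,0,0.2],[0,0,0.5],[0,0,1],[0,0,1],[0,0,1]],"rot":[[0,0,0],[0,0,0],[0,0,0],[0,0,0],[0,0,0],[0,0,0]],"jaw":[5,5,5,5,5,5]}'
```

```text
time: 9.15
ee_pos: [0.5758, -0.0783, 0.0688]
eef_rot: [0.009, 1.0, -0.004, 0.001]
ft_force: [1.0, 0.4, -0.4]
width: 0.0199
[ 0.57584594 -0.07833434  0.0688099 ] 0.019935153591070256 [ 8.73291164e-03  9.99951930e-01 -4.35009423e-03  9.75052418e-04] [-0.42  0.43  0.58  1.79 -0.26  1.    1.81]
time: 9.75
ee_pos: [0.5762, -0.0783, 0.1693]
eef_rot: [0.009, 1.0, -0.004, 0.002]
ft_force: [-0.9, 0.8, -3.7]
width: 0.0177
```

```bash
python3 -m inch '{"translation":[[-0.28,-0.41,0],[-0.55,-0.82,0],[-0.55,-0.82,0],[-0.55,-0.82,0]],"rot":[[0,0,0],[0,0,0],[0,0,0],[0,0,0]],"jaw":[5,5,5,5]}'
python3 -m inch '{"translation":[[-0.28,-0.41,0],[-0.55,-0.82,0],[-0.55,-0.82,0],[-0.55,-0.82,0]],"rot":[[0,0,0],[0,0,0],[0,0,0],[0,0,0]],"jaw":[5,5,5,5]}'
python3 -m inch '{"translation":[[-0.28,-0.41,0],[-0.55,-0.82,0],[-0.55,-0.82,0],[-0.55,-0.82,-0.3],[-0.55,-0.82,-0.6],[-0.55,-0.82,-0.93],[-0.55,-0.82,-0.93],[-0.55,-0.82,-0.93]],"rot":[[0,0,0],[0,0,0],[0,0,0],[0,0,0],[0,0,0],[0,0,0],[0,0,0],[0,0,0]],"jaw":[5,5,5,5,5,5,5,5]}'
python3 -c "
from h import *
s=r.read_state();print(s['ee_pos'],s['width'],s['eef_rot'],s['joint_positions'].round(2))"
```

```text
time: 10.15
ee_pos: [0.5198, -0.161, 0.1679]
eef_rot: [0.01, 1.0, -0.004, 0.001]
ft_force: [0.6, 0.7, -2.8]
width: 0.0178
time: 10.55
ee_pos: [0.4644, -0.2428, 0.167]
eef_rot: [0.011, 1.0, -0.004, 0.0]
ft_force: [-0.3, 1.7, -2.4]
width: 0.0179
time: 11.35
ee_pos: [0.41, -0.3239, 0.074]
eef_rot: [0.01, 1.0, -0.003, -0.001]
ft_force: [0.3, 0.2, -1.9]
width: 0.0178
[ 0.41002703 -0.32388343  0.07403731] 0.017752080582031707 [ 9.77961375e-03  9.99945960e-01 -3.43100613e-03 -8.15569766e-04] [-0.08  0.32  0.76  1.94 -0.26  0.97  2.35]
```

```bash
python3 -m inch '{"translation":[[0,0,-0.06],[0,0,-0.1],[0,0,-0.1],[0,0,-0.1]],"rot":[[0,0,0],[0,0,0],[0,0,0],[0,0,0]],"jaw":[5,5,5,5]}'
python3 -m inch '{"translation":[[0,0,0],[0,0,0],[0,0,0],[0,0,0.2],[0,0,0.5],[0,0,1],[0,0,1]],"rot":[[0,0,0],[0,0,0],[0,0,0],[0,0,0],[0,0,0],[0,0,0],[0,0,0]],"jaw":[60,60,60,60,60,60,60]}'
python3 -m inch '{"translation":[[0.28,0.45,0],[0.53,0.9,0],[0.53,0.9,0],[0.53,0.9,0]],"rot":[[0,0,0.03],[0,0,0.06],[0,0,0.1],[0,0,0.1]],"jaw":[87,87,87,87]}'
python3 -m inch '{"translation":[[0.28,0.45,0],[0.53,0.9,0],[0.53,0.9,0],[0.53,0.9,0]],"rot":[[0,0,0],[0,0,0],[0,0,0],[0,0,0]],"jaw":[87,87,87,87]}'
python3 -m inch '{"translation":[[0.2,0.45,0],[0.2,0.9,0],[0.2,0.9,0],[0.2,0.9,0]],"rot":[[0,0,0],[0,0,0],[0,0,0],[0,0,0]],"jaw":[87,87,87,87]}'
python3 - <<'E'
from h import *
s=r.read_state();print(s['ee_pos'],s['width'],s['eef_rot'],s['joint_positions'].round(2)); np.save('w3.npy',np.r_[s['ee_pos'],s['eef_rot']])
im=eyes.camera('wrist');cv2.imwrite('pics/w3raw.png',im)
cv2.imwrite('pics/w3.png',cv2.convertScaleAbs(im,alpha=1.3))
E
```

```text
time: 11.75
ee_pos: [0.4103, -0.324, 0.0645]
eef_rot: [0.01, 1.0, -0.003, -0.0]
ft_force: [0.2, -0.1, -2.4]
width: 0.0176
time: 12.45
ee_pos: [0.4125, -0.3262, 0.1701]
eef_rot: [0.01, 1.0, -0.005, 0.003]
ft_force: [0.3, 0.2, -0.6]
width: 0.0588
time: 12.85
ee_pos: [0.4663, -0.2347, 0.17]
eef_rot: [-0.044, 0.999, -0.005, 0.004]
ft_force: [-1.0, 0.1, 0.3]
width: 0.0827
time: 13.25
ee_pos: [0.5194, -0.1445, 0.1698]
eef_rot: [-0.044, 0.999, -0.005, 0.004]
ft_force: [-0.2, -0.3, -0.4]
width: 0.0868
time: 13.65
ee_pos: [0.5389, -0.0562, 0.1698]
eef_rot: [-0.043, 0.999, -0.005, 0.003]
ft_force: [0.7, -0.5, -0.2]
width: 0.0872
[ 0.53894074 -0.05617221  0.16980779] 0.08718067447486333 [-0.04345764  0.99903476 -0.00539927  0.00344008] [-0.53  0.2   0.61  1.8  -0.12  1.17  1.78]
```

View pics/w3.png

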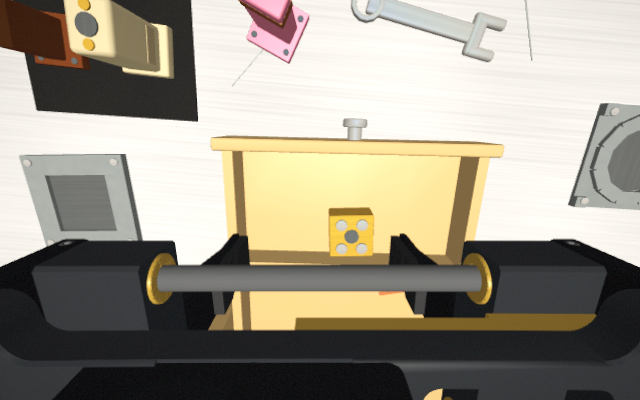

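Both parts are on the mat and the carriage stands free, its centre hole at (351,236).

```bash
python3 - <<'E'
from h import *
w=np.load('w3.npy');P=(w[:3],w[3:])
print(world([(351,236),(341,226),(361.5,225),(362,249),(341.5,249)],.044,'wrist',P), Ro.from_quat(w[3:]).as_euler('ZYX',degrees=True))
im=cv2.imread('pics/t2.png')
c=eyes.camera('top')[150:300,270:470]; cv2.imwrite('pics/t3.png',cv2.convertScaleAbs(cv2.resize(c,None,fx=4,fy=4,interpolation=cv2.INTER_CUBIC),alpha=1.3))
E
```

```text
[[ 0.5746234  -0.02020492]
 [ 0.56452882 -0.03180989]
 [ 0.56151121 -0.01085592]
 [ 0.58824126 -0.00687869]
 [ 0.5902415  -0.02847831]] [-175.01641573    0.36693798 -179.36472879]
```

View pics/t3.png

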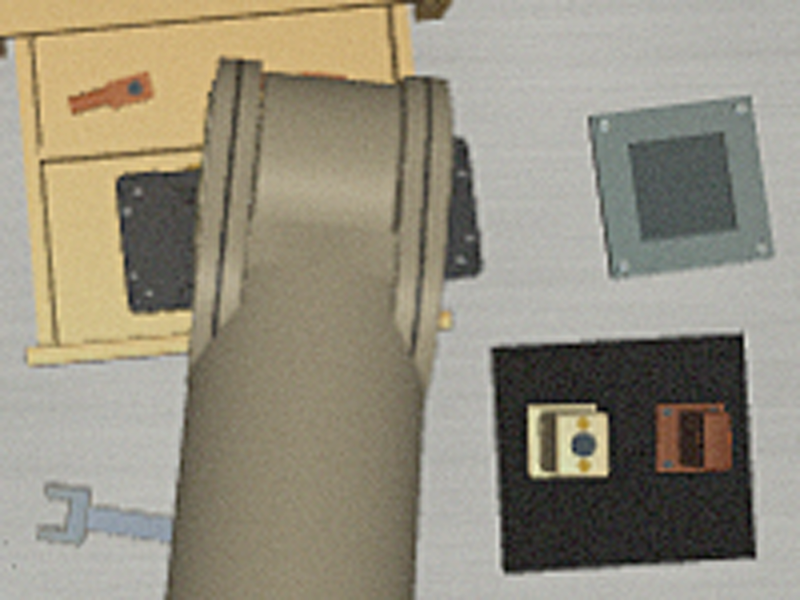

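```bash
python3 -m inch '{"translation":[[0.33,0.34,0],[0.33,0.34,0],[0.33,0.34,-0.4],[0.33,0.34,-0.8],[0.33,0.34,-0.9],[0.33,0.34,-0.9]],"rot":[[0,0,0],[0,0,0],[0,0,0],[0,0,0],[0,0,0],[0,0,0]],"jaw":[87,87,87,87,87,87]}' 30
python3 -c "
from h import *
s=r.read_state();print(s['ee_pos'],s['width'],s['eef_rot'],s['joint_positions'].round(2))"
```

```text
time: 14.35
ee_pos: [0.571, -0.0252, 0.0792]
eef_rot: [-0.041, 0.999, -0.006, 0.002]
ft_force: [-0.1, -0.4, 0.8]
width: 0.0865
[ 0.57100324 -0.02517337  0.07918863] 0.0865374196448997 [-0.04107535  0.99913543 -0.00600978  0.00225684] [-0.51  0.39  0.56  1.81 -0.23  1.01  1.79]
```

```bash
python3 -m inch '{"translation":[[0.015,0.03,-0.25],[0.015,0.03,-0.5],[0.015,0.03,-0.5],[0.015,0.03,-0.5],[0.015,0.03,-0.5],[0.015,0.03,-0.5],[0.015,0.03,-0.5],[0.015,0.03,-0.5],[0.015,0.03,-0.5],[0.015,0.03,-0.5]],"rot":[[0.01,0.005,0],[0.01,0.005,0],[0.01,0.005,0],[0.01,0.005,0],[0.01,0.005,0],[0.01,0.005,0],[0.01,0.005,0],[0.01,0.005,0],[0.01,0.005,0],[0.01,0.005,0]],"jaw":[87,87,87,87,30,30,30,30,30,30]}' 30
python3 -c "
from h import *
s=r.read_state();print(s['ee_pos'],s['width'],s['eef_rot'],s['joint_positions'].round(2))"
python3 -m inch '{"translation":[[0,0,0],[0,0,0.2],[0,0,0.5],[0,0,0.95],[0,0,0.95],[0,0,0.95]],"rot":[[0,0,0],[0,0,0],[0,0,0],[0,0,0],[0,0,0],[0,0,0]],"jaw":[30,30,30,30,30,30]}'
```

```text
time: 15.35
ee_pos: [0.5725, -0.0221, 0.0292]
eef_rot: [-0.041, 0.999, -0.001, -0.0]
ft_force: [0.8, 1.7, 0.5]
width: 0.0468
[ 0.57248636 -0.02206434  0.02924395] 0.04679090974519956 [-4.11020851e-02  9.99154769e-01 -5.83224658e-04 -1.59327254e-04] [-0.48  0.46  0.53  1.83 -0.28  0.93  1.83]
time: 15.95
ee_pos: [0.5725, -0.0219, 0.1244]
eef_rot: [-0.041, 0.999, -0.0, 0.0]
ft_force: [-0.2, -0.0, -5.2]
width: 0.0457
```

```bash
python3 -m inch '{"translation":[[0,-0.4,0],[0,-0.8,0],[0,-0.8,0],[0,-0.8,0]],"rot":[[0,0,0.015],[0,0,0.015],[0,0,0.015],[0,0,0.015]],"jaw":[30,30,30,30]}'
python3 -m inch '{"translation":[[0,-0.4,0],[0,-0.8,0],[0,-0.8,0],[0,-0.8,0]],"rot":[[0,0,0],[0,0,0],[0,0,0],[0,0,0]],"jaw":[30,30,30,30]}'
python3 -m inch '{"translation":[[0,-0.4,0],[0,-0.8,0],[0,-0.8,0],[0,-0.8,0]],"rot":[[0,0,0],[0,0,0],[0,0,0],[0,0,0]],"jaw":[30,30,30,30]}'
python3 - <<'E'
from h import *
w=np.load('w3.npy');P=(w[:3],w[3:])
print(quad([(50,177),(111,175),(118,228),(57,233)],.009,'wrist',P))
s=r.read_state();print(s['ee_pos'],s['width'],s['eef_rot'],s['joint_positions'].round(2)); np.save('w4.npy',np.r_[s['ee_pos'],s['eef_rot']])
im=eyes.camera('wrist');cv2.imwrite('pics/w4.png',cv2.convertScaleAbs(im,alpha=1.3))
E
```

```text
time: 16.35
ee_pos: [0.5711, -0.1029, 0.1225]
eef_rot: [-0.048, 0.999, -0.0, -0.001]
ft_force: [0.4, 0.1, -4.6]
width: 0.0459
time: 16.75
ee_pos: [0.5705, -0.1825, 0.1212]
eef_rot: [-0.047, 0.999, -0.0, -0.003]
ft_force: [0.1, 1.1, -4.0]
width: 0.0457
time: 17.15
ee_pos: [0.5705, -0.2613, 0.1202]
eef_rot: [-0.047, 0.999, 0.001, -0.003]
ft_force: [-0.1, 0.4, -4.4]
width: 0.0459
(array([ 0.5771, -0.3238]), array([-2.9,  7.1,  0.8, 10.1]), array([67.4, 68.2, 62.9, 73.2]))
[ 0.57046765 -0.26131287  0.12021462] 0.04587073483774548 [-4.74877226e-02  9.98866802e-01  5.06958436e-04 -3.12580377e-03] [-0.13  0.48  0.64  1.61 -0.3   1.15  2.25]
```

View pics/w4.png

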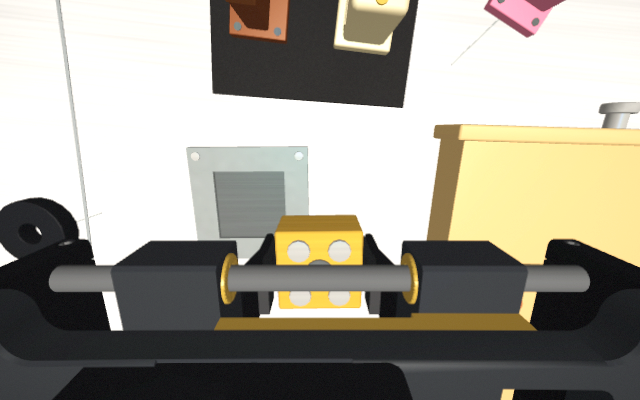

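```bash
python3 -c "
from h import *
w=np.load('w4.npy');P=(w[:3],w[3:])
print(quad([(214,171),(284,171),(287,237),(219,238)],.009,'wrist',P))
"
python3 -m inch '{"translation":[[0.04,-0.35,0],[0.04,-0.65,0],[0.04,-0.65,0],[0.04,-0.65,-0.4],[0.04,-0.65,-0.7],[0.04,-0.65,-0.7],[0.04,-0.65,-0.7]],"rot":[[0,-0.006,0.005],[0,-0.006,0.005],[0,-0.006,0.005],[0,-0.006,0.005],[0,-0.006,0.005],[0,-0.006,0.005],[0,-0.006,0.005]],"jaw":[30,30,30,30,30,30,30]}'
python3 -c "
from h import *
s=r.read_state();print(s['ee_pos'],s['width'],s['eef_rot'],s['joint_positions'].round(2))"
```

```text
(array([ 0.5764, -0.3255]), array([4.1, 5.5, 6.2, 6.3]), array([66.6, 65. , 65.6, 67.4]))
time: 17.9
ee_pos: [0.5756, -0.3233, 0.0505]
eef_rot: [-0.052, 0.999, 0.001, -0.0]
ft_force: [0.4, 0.5, -3.8]
width: 0.0458
[ 0.57562458 -0.32330879  0.05051009] 0.04579376113400347 [-5.20780259e-02  9.98642363e-01  1.13943679e-03 -1.07340264e-04] [ 0.01  0.63  0.6   1.57 -0.39  1.07  2.39]
```

```bash
python3 -m inch '{"translation":[[0,-0.03,0],[0,-0.03,-0.1],[0,-0.03,-0.2],[0,-0.03,-0.25],[0,-0.03,-0.25],[0,-0.03,-0.25]],"rot":[[0,0,0],[0,0,0],[0,0,0],[0,0,0],[0,0,0],[0,0,0]],"jaw":[30,30,30,30,30,30]}'
python3 -c "
from h import *
s=r.read_state();print(s['ee_pos'],s['width'],s['eef_rot'],s['ft_force'])"
python3 -m inch '{"translation":[[0,0,0],[0,0,0],[0,0,0],[0,0,0],[0,0,0.3],[0,0,0.8],[0,0,1],[0,0,1]],"rot":[[0,0,0],[0,0,0],[0,0,0],[0,0,0],[0,0,0],[0,0,0],[0,0,0],[0,0,0]],"jaw":[65,75,75,75,75,75,75,75]}'
python3 - <<'E'
from h import *
s=r.read_state();print(s['ee_pos'],s['width'],s['eef_rot'],s['joint_positions'].round(2))
a=eyes.camera('scene')[220:390,110:310]; cv2.imwrite('pics/s5.png',cv2.convertScaleAbs(cv2.resize(a,None,fx=3,fy=3,interpolation=cv2.INTER_CUBIC),alpha=1.3))
E
```

```text
time: 18.5
ee_pos: [0.5754, -0.3263, 0.0251]
eef_rot: [-0.052, 0.999, 0.001, -0.0]
ft_force: [-0.6, -0.3, -2.9]
width: 0.0458
[ 0.57544185 -0.32627026  0.0251333 ] 0.04579051956748231 [-5.20336753e-02  9.98644533e-01  1.21879636e-03 -3.28716915e-04] [-0.62778088 -0.2599728  -2.87104165]
time: 19.3
ee_pos: [0.5771, -0.3276, 0.1293]
eef_rot: [-0.052, 0.999, -0.0, 0.003]
ft_force: [-1.0, 0.3, 0.7]
width: 0.0747
[ 0.57712879 -0.32756044  0.12926981] 0.07473342579409932 [-5.19625940e-02  9.98645776e-01 -1.85657349e-04  2.54350450e-03] [-0.01  0.55  0.64  1.51 -0.34  1.19  2.36]
```

View pics/s5.png

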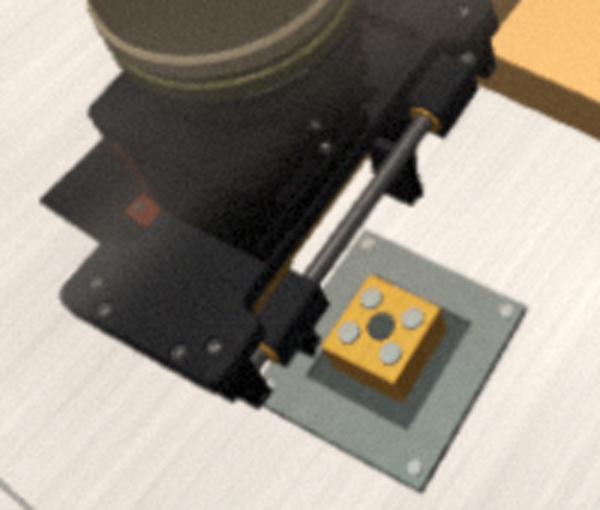

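The carriage sits flat inside the square bed. Next I'll return the tongue: regrip it at (0.4103, −0.324).

```bash
python3 -m inch '{"translation":[[-0.4,0.02,0.1],[-0.83,0.03,0.1],[-0.83,0.03,0.1],[-0.83,0.03,0.1]],"rot":[[0,0,-0.06],[0,0,-0.12],[0,0,-0.12],[0,0,-0.12]],"jaw":[60,60,60,60]}' 30
python3 -m inch '{"translation":[[-0.4,0,0],[-0.84,0,0],[-0.84,0,0],[-0.84,0,0]],"rot":[[0,0,0],[0,0,0],[0,0,0],[0,0,0]],"jaw":[60,60,60,60]}'
python3 -c "
from h import *
s=r.read_state();print(s['ee_pos'],s['width'],s['eef_rot'],s['joint_positions'].round(2))"
```

```text
time: 19.75
ee_pos: [0.4923, -0.3233, 0.1359]
eef_rot: [0.011, 1.0, 0.001, 0.001]
ft_force: [0.8, -0.2, -0.4]
width: 0.0604
time: 20.15
ee_pos: [0.4088, -0.323, 0.1358]
eef_rot: [0.011, 1.0, 0.001, 0.001]
ft_force: [1.2, -0.3, -0.3]
width: 0.0599
[ 0.40883295 -0.32298432  0.13584808] 0.05985325104502038 [0.01077263 0.99994046 0.00135461 0.00109164] [-0.09  0.22  0.76  1.89 -0.17  1.1   2.29]
```

```bash
python3 -m inch '{"translation":[[0.015,-0.01,-0.3],[0.015,-0.01,-0.6],[0.015,-0.01,-0.71],[0.015,-0.01,-0.71],[0.015,-0.01,-0.71],[0.015,-0.01,-0.71],[0.015,-0.01,-0.71],[0.015,-0.01,-0.71],[0.015,-0.01,-0.71],[0.015,-0.01,-0.71]],"rot":[[0,0,0],[0,0,0],[0,0,0],[0,0,0],[0,0,0],[0,0,0],[0,0,0],[0,0,0],[0,0,0],[0,0,0]],"jaw":[60,60,60,60,5,5,5,5,5,5]}' 30
python3 -c "
from h import *
s=r.read_state();print(s['ee_pos'],s['width'],s['eef_rot'],s['joint_positions'].round(2))"
python3 -m inch '{"translation":[[0,0,0],[0,0,0.2],[0,0,0.5],[0,0,1],[0,0,1],[0,0,1]],"rot":[[0,0,0],[0,0,0],[0,0,0],[0,0,0],[0,0,0],[0,0,0]],"jaw":[5,5,5,5,5,5]}'
python3 -m inch '{"translation":[[0.28,0.41,0],[0.55,0.82,0],[0.55,0.82,0],[0.55,0.82,0]],"rot":[[0,0,0],[0,0,0],[0,0,0],[0,0,0]],"jaw":[5,5,5,5]}'
python3 -m inch '{"translation":[[0.28,0.41,0],[0.55,0.82,0],[0.55,0.82,0],[0.55,0.82,0]],"rot":[[0,0,0],[0,0,0],[0,0,0],[0,0,0]],"jaw":[5,5,5,5]}'
python3 -c "
from h import *
s=r.read_state();print(s['ee_pos'],s['width'],s['eef_rot'],s['joint_positions'].round(2))"
```

```text
time: 21.15
ee_pos: [0.4104, -0.3239, 0.0651]
eef_rot: [0.011, 1.0, 0.001, 0.001]
ft_force: [-0.2, -0.4, -0.5]
width: 0.0199
[ 0.41044867 -0.3239331   0.06505004] 0.01989589183122727 [0.01072828 0.99994068 0.00137089 0.00128769] [-0.04  0.33  0.73  1.95 -0.27  0.96  2.36]
time: 21.75
ee_pos: [0.4108, -0.3239, 0.1656]
eef_rot: [0.011, 1.0, 0.001, 0.002]
ft_force: [-0.1, 0.4, -3.3]
width: 0.018
time: 22.15
ee_pos: [0.4655, -0.2404, 0.1639]
eef_rot: [0.009, 1.0, 0.002, 0.001]
ft_force: [-0.4, 0.2, -2.9]
width: 0.0174
time: 22.55
ee_pos: [0.5199, -0.1584, 0.1627]
eef_rot: [0.009, 1.0, 0.001, -0.001]
ft_force: [-0.3, -0.7, -2.1]
width: 0.0177
[ 0.51985196 -0.15837172  0.16266972] 0.017674362474011388 [ 8.50675520e-03  9.99962737e-01  1.34859923e-03 -5.83857458e-04] [-0.36  0.23  0.65  1.8  -0.15  1.16  1.9 ]
```

```bash
python3 -m inch '{"translation":[[0.3,0.4,0],[0.56,0.8,0],[0.56,0.8,0],[0.56,0.8,0],[0.56,0.8,-0.4],[0.56,0.8,-0.78],[0.56,0.8,-0.78],[0.56,0.8,-0.78]],"rot":[[0,0,0],[0,0,0],[0,0,0],[0,0,0],[0,0,0],[0,0,0],[0,0,0],[0,0,0]],"jaw":[5,5,5,5,5,5,5,5]}'
python3 -c "
from h import *
s=r.read_state();print(s['ee_pos'],s['width'],s['eef_rot'],s['joint_positions'].round(2))"
```

```text
time: 23.35
ee_pos: [0.5751, -0.0805, 0.0853]
eef_rot: [0.01, 1.0, 0.001, -0.001]
ft_force: [0.8, 0.5, -1.5]
width: 0.0182
[ 0.57513461 -0.08054301  0.08528171] 0.01817938524346479 [ 9.97357570e-03  9.99949279e-01  8.80944540e-04 -1.09164599e-03] [-0.41  0.41  0.57  1.77 -0.25  1.04  1.81]
```

Remaining: (+0.7, +2.2, −15 mm).

```bash
python3 -m inch '{"translation":[[0.005,0.02,0],[0.005,0.02,-0.08],[0.005,0.02,-0.15],[0.005,0.02,-0.15],[0.005,0.02,-0.15]],"rot":[[0,0,0],[0,0,0],[0,0,0],[0,0,0],[0,0,0]],"jaw":[5,5,5,5,5]}'
python3 -m inch '{"translation":[[0,0,0],[0,0,0],[0,0,0],[0,0,0],[0,0,0.3],[0,0,0.8],[0,0,0.95],[0,0,0.95]],"rot":[[0,0,0],[0,0,0],[0,0,0],[0,0,0],[0,0,0],[0,0,0],[0,0,0],[0,0,0]],"jaw":[50,60,60,60,60,60,60,60]}'
python3 -m inch '{"translation":[[-0.4,-0.4,0],[-0.83,-0.8,0],[-0.83,-0.8,0],[-0.83,-0.8,0]],"rot":[[0,0,0],[0,0,0],[0,0,0],[0,0,0]],"jaw":[65,65,65,65]}'
python3 -m inch '{"translation":[[-0.4,-0.4,0],[-0.83,-0.8,0],[-0.83,-0.8,0],[-0.83,-0.8,0]],"rot":[[0,0,0],[0,0,0],[0,0,0],[0,0,0]],"jaw":[65,65,65,65]}'
python3 -c "
from h import *
s=r.read_state();print(s['ee_pos'],s['width'],s['eef_rot'],s['joint_positions'].round(2))"
```

```text
time: 23.85
ee_pos: [0.5755, -0.0785, 0.0702]
eef_rot: [0.01, 1.0, 0.001, -0.001]
ft_force: [-0.5, 0.3, -3.3]
width: 0.0178
time: 24.65
ee_pos: [0.5771, -0.0787, 0.1681]
eef_rot: [0.01, 1.0, 0.001, 0.001]
ft_force: [0.3, 0.3, -0.9]
width: 0.0595
time: 25.05
ee_pos: [0.4922, -0.1605, 0.1674]
eef_rot: [0.012, 1.0, 0.002, 0.001]
ft_force: [1.2, 0.7, -0.4]
width: 0.0649
time: 25.45
ee_pos: [0.4081, -0.2415, 0.1671]
eef_rot: [0.013, 1.0, 0.002, 0.001]
ft_force: [0.5, 0.2, 0.3]
width: 0.0649
[ 0.40814696 -0.24152627  0.16705939] 0.06488546667923271 [1.33923122e-02 9.99908401e-01 1.79477058e-03 7.84126473e-04] [-0.28  0.03  0.75  1.97 -0.03  1.15  2.02]
```

```bash
python3 -m inch '{"translation":[[0.01,0.025,-0.3],[0.01,0.025,-0.6],[0.01,0.025,-0.6],[0.01,0.025,-0.6]],"rot":[[0,0,0.01],[0,0,0.01],[0,0,0.01],[0,0,0.01]],"jaw":[65,65,65,65]}' 25
python3 -c "
from h import *
s=r.read_state();print(s['ee_pos'],s['width'],s['eef_rot'],s['joint_positions'].round(2))"
```

```text
time: 25.85
ee_pos: [0.4099, -0.2382, 0.1072]
eef_rot: [0.007, 1.0, 0.002, 0.0]
ft_force: [-0.3, -0.1, 0.6]
width: 0.065
[ 0.40989162 -0.23821313  0.10720737] 0.06503746123514768 [7.41475221e-03 9.99971299e-01 1.55665005e-03 1.36152726e-05] [-0.27  0.13  0.75  2.03 -0.11  1.02  2.09]
```

```bash
python3 -m inch '{"translation":[[-0.008,-0.01,-0.3],[-0.008,-0.01,-0.46],[-0.008,-0.01,-0.46],[-0.008,-0.01,-0.46],[-0.008,-0.01,-0.46],[-0.008,-0.01,-0.46],[-0.008,-0.01,-0.46],[-0.008,-0.01,-0.46],[-0.008,-0.01,-0.46],[-0.008,-0.01,-0.46]],"rot":[[0,0,0],[0,0,0],[0,0,0],[0,0,0],[0,0,0],[0,0,0],[0,0,0],[0,0,0],[0,0,0],[0,0,0]],"jaw":[65,65,65,65,20,20,20,20,20,20]}' 25
python3 -c "
from h import *
s=r.read_state();print(s['ee_pos'],s['width'],s['eef_rot'],s['joint_positions'].round(2))"
python3 -m inch '{"translation":[[0,0,0],[0,0,0.2],[0,0,0.5],[0,0,1],[0,0,1],[0,0,1]],"rot":[[0,0,0],[0,0,0],[0,0,0],[0,0,0],[0,0,0],[0,0,0]],"jaw":[20,20,20,20,20,20]}'
python3 -m inch '{"translation":[[0.25,0.45,0],[0.5,0.9,0],[0.5,0.9,0],[0.5,0.9,0]],"rot":[[0,0,0],[0,0,0],[0,0,0],[0,0,0]],"jaw":[20,20,20,20]}'
python3 -m inch '{"translation":[[0.25,0.45,0],[0.5,0.9,0],[0.5,0.9,0],[0.5,0.9,0]],"rot":[[0,0,0.07],[0,0,0.14],[0,0,0.21],[0,0,0.21]],"jaw":[20,20,20,20]}'
python3 -c "
from h import *
s=r.read_state();print(s['ee_pos'],s['width'],s['eef_rot'],s['joint_positions'].round(2))"
```

```text
time: 26.85
ee_pos: [0.4092, -0.2392, 0.0614]
eef_rot: [0.007, 1.0, 0.002, 0.0]
ft_force: [-0.9, 0.3, 2.7]
width: 0.0339
[ 0.40918306 -0.23919867  0.0613762 ] 0.03392637150124665 [7.39953049e-03 9.99971324e-01 1.60936152e-03 8.72115989e-05] [-0.23  0.22  0.74  2.07 -0.19  0.92  2.16]
time: 27.45
ee_pos: [0.4096, -0.2391, 0.1619]
eef_rot: [0.007, 1.0, 0.002, 0.001]
ft_force: [0.4, 0.1, -2.0]
width: 0.0338
time: 27.85
ee_pos: [0.4591, -0.1476, 0.1601]
eef_rot: [0.006, 1.0, 0.002, -0.001]
ft_force: [-0.0, -0.9, -2.0]
width: 0.0341
time: 28.25
ee_pos: [0.5085, -0.0577, 0.1589]
eef_rot: [-0.105, 0.994, 0.001, -0.002]
ft_force: [-0.1, -0.7, -1.5]
width: 0.0338
[ 0.50853774 -0.05773967  0.15888151] 0.033816817985853356 [-0.10507187  0.99446196  0.00115442 -0.00199721] [-0.5   0.15  0.58  1.88 -0.09  1.15  1.89]
```

```bash
python3 -m inch '{"translation":[[0.24,0.45,0],[0.48,0.92,0],[0.48,0.92,0],[0.48,0.92,0],[0.48,0.92,-0.4],[0.48,0.92,-0.75],[0.48,0.92,-0.75],[0.48,0.92,-0.75]],"rot":[[0,0,-0.007],[0,0,-0.007],[0,0,-0.007],[0,0,-0.007],[0,0,-0.007],[0,0,-0.007],[0,0,-0.007],[0,0,-0.007]],"jaw":[20,20,20,20,20,20,20,20]}'
python3 -c "
from h import *
s=r.read_state();print(s['ee_pos'],s['width'],s['eef_rot'],s['joint_positions'].round(2))"
```

```text
time: 29.05
ee_pos: [0.5561, 0.0318, 0.0845]
eef_rot: [-0.1, 0.995, 0.001, -0.002]
ft_force: [0.4, -0.1, -0.7]
width: 0.0337
[0.5561183  0.03180041 0.08449921] 0.033698459877672185 [-9.95081023e-02  9.95033462e-01  6.41343715e-04 -2.47714496e-03] [-0.56  0.34  0.5   1.83 -0.19  1.02  1.79]
```

```bash
python3 -m inch '{"translation":[[0,0.01,0],[0,0.01,-0.1],[0,0.01,-0.18],[0,0.01,-0.18],[0,0.01,-0.18]],"rot":[[0,0,0],[0,0,0],[0,0,0],[0,0,0],[0,0,0]],"jaw":[20,20,20,20,20]}'
python3 -m inch '{"translation":[[0,0,0],[0,0,0],[0,0,0],[0,0,0],[0,0,0.3],[0,0,0.8],[0,0,1],[0,0,1]],"rot":[[0,0,0],[0,0,0],[0,0,0],[0,0,0],[0,0,0],[0,0,0],[0,0,0],[0,0,0]],"jaw":[55,65,65,65,65,65,65,65]}'
python3 -m inch '{"translation":[[-0.3,0.4,0.2],[-0.6,0.9,0.4],[-0.6,0.9,0.4],[-0.6,0.9,0.4]],"rot":[[0,0,0],[0,0,0],[0,0,0],[0,0,0]],"jaw":[65,65,65,65]}'
python3 -m inch '{"translation":[[-0.3,0.4,0],[-0.7,0.9,0],[-0.7,0.9,0],[-0.7,0.9,0]],"rot":[[0,0,0],[0,0,0],[0,0,0],[0,0,0]],"jaw":[65,65,65,65]}'
python3 -m inch '{"translation":[[-0.3,0.4,0],[-0.7,0.9,0],[-0.7,0.9,0],[-0.7,0.9,0]],"rot":[[0,0,0],[0,0,0],[0,0,0],[0,0,0]],"jaw":[65,65,65,65]}'
python3 - <<'E'
from h import *
a=eyes.camera('top'); cv2.imwrite('pics/t6raw.png',a); b=cv2.imread('pics/top0.png')
g=lambda i:cv2.convertScaleAbs(cv2.resize(i[160:240,280:380],None,fx=4,fy=4,interpolation=cv2.INTER_CUBIC),alpha=1.3)
m=lambda i:cv2.convertScaleAbs(cv2.resize(i[165:245,380:480],None,fx=4,fy=4,interpolation=cv2.INTER_CUBIC),alpha=1.3)
s=cv2.resize(eyes.camera('scene')[130:360,150:420],(400,320))
cv2.imwrite('pics/t6.png',np.vstack([np.hstack([g(b),g(a)])[:,:800],np.hstack([m(a),s])])[:600])
E
```

```text
time: 29.55
ee_pos: [0.5559, 0.0328, 0.0662]
eef_rot: [-0.1, 0.995, 0.001, -0.003]
ft_force: [-0.3, 0.3, -2.2]
width: 0.0339
time: 30.35
ee_pos: [0.5578, 0.0329, 0.1697]
eef_rot: [-0.099, 0.995, 0.001, 0.0]
ft_force: [-0.2, 0.2, -0.3]
width: 0.0647
time: 30.75
ee_pos: [0.4967, 0.1258, 0.2099]
eef_rot: [-0.102, 0.995, 0.002, 0.0]
ft_force: [0.7, -0.9, -0.9]
width: 0.0653
time: 31.15
ee_pos: [0.4253, 0.2172, 0.2088]
eef_rot: [-0.104, 0.995, 0.002, -0.0]
ft_force: [0.6, -0.1, -0.3]
width: 0.065
time: 31.55
ee_pos: [0.3549, 0.3078, 0.208]
eef_rot: [-0.105, 0.995, 0.001, -0.001]
ft_force: [0.2, -0.2, -0.3]
width: 0.065
```

View pics/t6.png

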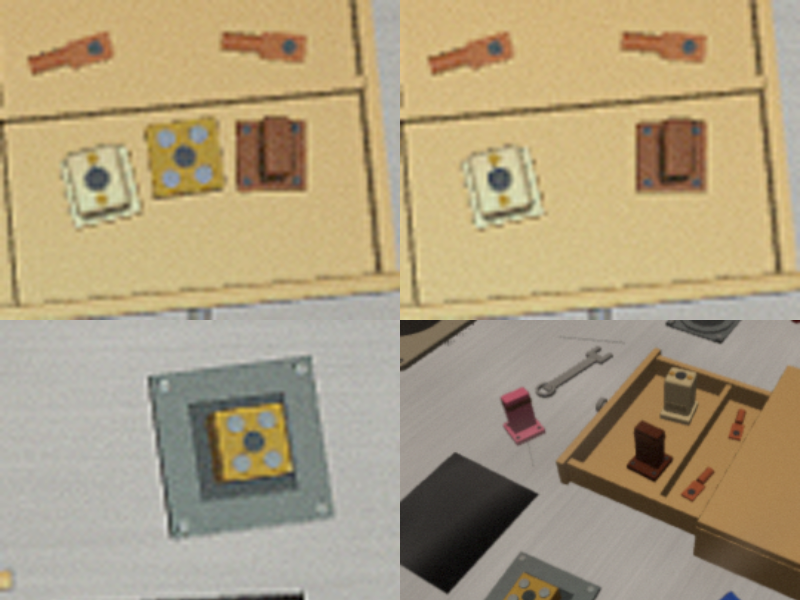

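Before/after crops of the drawer match to about 1 px (~2.5 mm). Switch and tongue stand upright, the lugs are unmoved, and the carriage is flat in the square bed. Handing in.

```bash
python3 -c "
from h import *
print('carriage',world([(443.5,195.25)],.040)); r.close_job()"
```

```text
carriage [[ 0.57398219 -0.32829248]]
the job is handed in; nothing more can be done
```

The job is done and handed in at about 32 s of the 128 s allowed; the hand-in gave no verdict.

- **What I did:** I stood the switch body and then the lock tongue upright on the mat. With both there, I lifted the carriage out and set it flat in the square bed. Then I put the tongue and the switch back in the drawer at the poses where I had gripped them.
- **Carriage:** from the last top picture its centre is at (0.574, −0.328). That is within about 4 mm of both bed-centre estimates, (0.573, −0.329) from the top camera and (0.576, −0.326) from the wrist camera.
- **Switch and tongue:** both stand upright, and the before/after crops of the drawer agree to about one pixel (about 2.5 mm).
- **Lugs and gripper:** the lugs look unmoved. The gripper is open and well away from the parts, and wrist forces stayed at a few newtons.
- **Disagreement:** the top and wrist cameras disagreed steadily by about 2–4 mm. I used values in between, which is well within the tolerances.

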